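Switch the watering selector to the blue zone, the shorter way round

ROBOT

A 6-joint arm with a two-finger parallel gripper is mounted at the origin on the work surface. World frame = base frame: x ahead of the robot, y to its left, z up, the work surface at z = 0. Lengths are in mm, angles in degrees, forces in N, time in s.
With the tool pointing down it reaches from about 350 to 975 mm from the base axis. Payload 17.4 kg.
Tool frame: the origin (TCP) lies on the centre line of the jaws, within the pads' length; the fingertips stand 17 mm ahead of it and the grasp point (between the pads) lies 2 mm behind it; z points along the fingers, y is the line along which they close (so a half turn about z gives the same grasp; the last joint's range is limited). The gripper opens to 85 mm and grips with 20 to 120 N. Pads are 22 mm wide; open, the fingers measure 114 mm over their backs; the gripper's body (76 mm by 85 mm) begins 54 mm behind the grasp point. The pads swing forward as they close: fully open they stand 13 mm farther back than shut.
Start: joints at [-74.244, 6.646, 82.598, -0, 90.757, -2.166], TCP at [207.704, -642.255, 248.303] pointing down, gripper open.
Joint ranges: [-162.19, 162.19], [-47.58, 125.68], [4.15, 143.07], [-65.23, 245.23], [0.69, 171.88], [-170.13, 170.13]. Speed limits (degrees/s): [108.29, 108.29, 127.2, 180, 180, 180].

INTERFACE

Orientations are given as [roll, pitch, yaw] about the fixed x, y, z axes, in that order (R = Rz(yaw) Ry(pitch) Rx(roll)).
In Python, from station import monitor, read_camera, get_calibration, bot gives the robot as it stands. The module is installed in compiled form; this text tells all that it offers.
- The arm moves only by the shell command python3 -m jog 'ROWS' [FORCE]. ROWS is 1 to 12 rows, parted by a bar, with the numbers parted by spaces; each row has 5 numbers: dx, dy, dz in shares of the most that a row can go, 1 being 62.5 mm, then a turn about the tool's z in parts of the range, where 1.0 means 120 degrees, then the finger opening in mm; each row shifts and turns the commanded pose from where the row before left it, along the tool's axes as they then stand; what a row does not reach is not made up. A row lasts 1/8 s, in which the tool goes at most 62.5 mm and 10.7 degrees, less where a joint would pass 70% of its speed; a pose out of reach is approached as far as the arm can. The fingers move at their own pace and stop on an object; FORCE is the grip in N (left out, the last holds). Time passes only in rows, so rows that do not move let the fingers close. It prints the time, the measured TCP pose, the force, the opening and the grip force at its end. A shift or turn number past 1, either way, is cut back to 1. Input that does not fit is refused with a message, and nothing moves.
- monitor.observe(): the state, without advancing time (a new reading comes with each control period).
- read_camera(name): name is "scene" or "top" or "wrist"; returns (picture, depth): 480x640x3 uint8, blue, green, red; 480x640 float32, mm along the optical axis (not along the pixel's ray), 0 where there is no reading.
- get_calibration(name): a dict with "vfov" (degrees; the focal length in pixels is half the picture's height over the tangent of half this angle, whatever the lens; pixels are square), "cx", "cy" (the principal point, pixels), "R" (3x3) and "t" (3): a world point X has camera coordinates R X + t. Camera axes: x right, y down, z forward; pixel columns grow to the right and rows downward; lengths in mm; the calibration is good to about 2 mm. The wrist camera is an equidistant fisheye: a pixel r from the principal point sees the ray r / f radians off the axis. A picture is of the moment at which its call begins: read the wrist's pose just before it. get_calibration takes no time and is no camera call; for the wrist camera it gives the pose at the moment of the call.
- bot.sign_off(): hands the job in; it is judged then, once.
The state is a dict: "clock": time; "joints": joint angles; "dq": joint speeds; "joint_torque": joint torques, N m; "tool_pos": TCP position; "tcp_rot": TCP orientation; "force": force on the tool from outside, world axes, zero at the start; "wrist_torque": the same for the moment, N m; "grip_width": finger opening in mm; "grasp_force": force on a finger pad.
Only numpy, scipy, OpenCV 4.12 (cv2) and the standard library are available. Lean on these libraries where they do the work, as an engineer would, in place of code of your own. Each camera call takes 0.05 s, during which the arm holds its last target. There are 200 camera calls.

TASK

Switch the bench watering selector over to the blue-tagged outlet: pull the arm's black knob up so that its sprung locking pin leaves the slot, swing the arm the shorter way round to the blue tag, and feel for the slot there so that the pin drops fully home and locks. The tags were stuck on by hand, so a tag shows only roughly where its slot is; do not wrench the pin sideways against the slotted ring or press it down hard on it, and leave the other things on the bench where they stand.

Things in the scene. Friction and masses are not known exactly. Their poses are not given: they have to be found in the camera images.
- selector: The watering selector, fixed to the bench: a green round housing 248 mm across (256 mm at its foot) and 45 mm high with six short black and brass outlet stubs sticking out to 154 mm from its axis. Origin on the arm's turning axis, at bench height; its z axis is that axis, pointing up.
- plate: Round steel index plate, 152 mm across, on the housing, with a raised aluminium ring (49 to 71 mm from the axis, flat top 61 mm above the bench) cut by six radial slots 13 mm wide, 10 mm deep, unevenly spaced: one under the arm at the start, one near each of the four tags, one straight across from the start. Origin on the axis, 45 mm above the bench.
- index_swing (a joint): Angle of the yellow arm about the upright axis, rad, growing counterclockwise seen from above; 0 when it points along the selector's own +x, about 3.14 at the start. It turns endlessly both ways; the reading does not wrap. It takes about 0.2 N m to turn (some 4 N at the knob) and stays where it is left.
- pin_lift (a joint): Height of the locking pin and knob above fully home, m: 0 = home in a slot; 0.009 = its flat tip is level with the top of the ring (lift it more than that to swing); 0.018 = upper stop. A spring pushes it down with about 4 N at home, 6 N at 0.009, 8 N at the stop.
- knob: Black round knob, 25 mm wide, orange disc on top, on the arm 60 mm from the turning axis; the steel pin (10 mm, flat tip, 1.5 mm play each side in a slot) is under it. Home, it reaches from 82 to 120 mm above the bench (arm's top 76 mm; hub on the axis 38 mm wide, 93 mm high). It spins freely about its own axis, so the hand need not turn as the arm swings. Origin on its axis, 51 mm up when home.
- pointer (a point): Point at the tip of the yellow arm, on its centre line, 90 mm from the turning axis and 72 mm above the bench; it does not rise with the pin.
- tag_blue: The target: blue disc, 26 mm wide, 6 mm thick, stuck by hand on the housing's top 88 to 112 mm from the axis, 3 to 15 mm to one side or the other of its slot, so the slot lies 2 to 9 degrees off the tag's direction from the axis, to an unknown side. By the shorter way the slot is 55 to 120 degrees from the start. Origin in its underside.
- tag_red: Red disc like the blue one, at another outlet.
- tag_white: White disc like the blue one, at another outlet.
- tag_orange: Orange disc like the blue one, at another outlet.
- pot_a: Loose terracotta pot, 80 mm wide, 75 mm high; leave alone. Origin under its centre.
- pot_b: Loose terracotta pot, 70 mm wide, 65 mm high; leave alone.
- feed_bottle: White bottle with green cap, 64 mm wide, 150 mm high; leave alone.
- coupling: Loose brass pipe coupling, 34 mm wide, 34 mm high, beside the selector; leave alone.
- nozzle: Loose orange spray nozzle, 32 mm wide, 50 mm high, beside the selector; leave alone.
- dibber: Wooden dibber, 180 mm long, lying; leave alone.

How it is judged:
By the outcome, as a careful person would: the job done as asked, in the order asked, and still so for the second after the job is handed in, with the robot touching nothing.
It also fails if it takes over 62 s, if anything falls off the work surface, if the arm or the gripper's body presses on something with over 40 N, if the wrist force passes 120 N, or if a joint passes its speed limit or range.

## Working session

There is one attempt and no reset: what is moved stays moved. The work goes in short steps, Python scripts to look and compute and a shell command to move; the robot and the scene stay as the last step left them, time stands still between calls to the robot, and variables do not carry over. Pictures are saved under pics/ and viewed, at most 10 in all, crops included, and the job is handed in when it is done.

```bash
mkdir -p pics
cat > h.py <<'E'
import numpy as np, cv2
from station import monitor, read_camera, get_calibration, bot
def ray(c,u,v):
    f=240/np.tan(np.radians(c["vfov"]/2)); R=np.array(c["R"]);t=np.array(c["t"])
    d=np.array([(u-c["cx"])/f,(v-c["cy"])/f,1.]); return -R.T@t, R.T@d
def onplane(c,u,v,z):
    o,d=ray(c,u,v); return o+d*(z-o[2])/d[2]
def proj(c,X):
    f=240/np.tan(np.radians(c["vfov"]/2)); p=np.array(c["R"])@np.array(X)+np.array(c["t"])
    return c["cx"]+f*p[0]/p[2], c["cy"]+f*p[1]/p[2]
E
python3 - <<'E'
from h import *
for n in("top","scene"):
    p,d=read_camera(n); c=get_calibration(n); cv2.imwrite(f"pics/{n}1.png",p); np.savez(f"{n}1.npz",p=p,d=d)
    o,_=ray(c,320,240); print(n,c["vfov"],c["cx"],c["cy"],o.round(), np.array(c["R"]).round(2).tolist())
s=monitor.observe(); print(s["clock"],s["tool_pos"],s["tcp_rot"],s["force"])
E
```

```text
top 55.589845130364274 320.83275609832464 235.22578120640188 [502.  46. 922.] [[0.0, -1.0, -0.0], [-0.99, -0.0, -0.1], [0.1, 0.0, -0.99]]
scene 57.92125851227342 316.23919566008396 238.6891558407415 [1011. -287.  901.] [[0.67, 0.74, 0.0], [0.63, -0.56, -0.54], [-0.4, 0.36, -0.84]]
0.1 [ 207.65054896 -642.10463495  247.60960752] [-1.79937563e+02 -1.84403943e-03  1.79203780e+01] [ 0.58531317  0.0146495  -0.32071088]
```

View pics/top1.png

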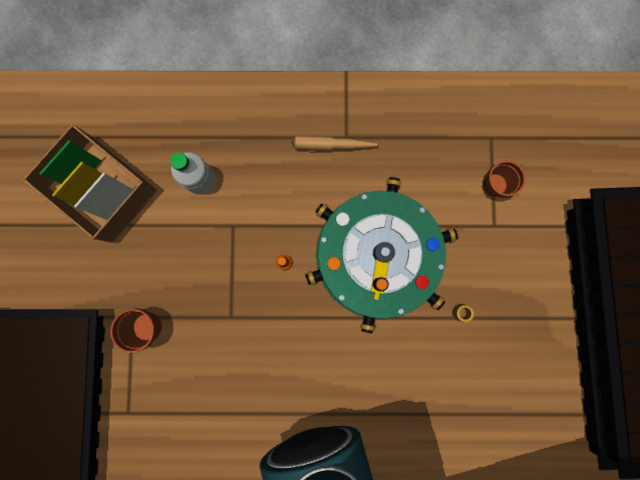

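View pics/scene1.png

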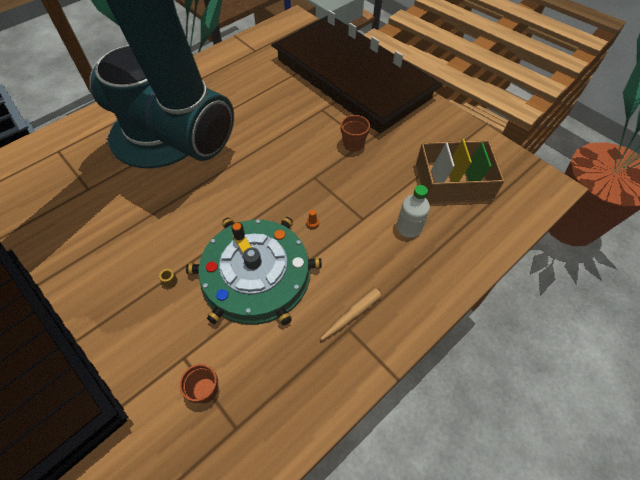

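Top view: the selector axis is near (384,253), knob at (381,284), blue tag (433,244), red (422,282). The blue tag is counterclockwise from the arm, past red. Next I measure these points and look at the ring enlarged.

Run:
```python
from h import *
def blob(hsv,lo,hi,box):
    m=cv2.inRange(hsv,lo,hi); k=np.zeros_like(m); x0,y0,x1,y1=box; k[y0:y1,x0:x1]=m[y0:y1,x0:x1]
    n,_,s,ct=cv2.connectedComponentsWithStats(k); return [(s[i,4],ct[i]) for i in range(1,n) if s[i,4]>25]
cols=dict(orange=((5,180,120),(17,255,255)),blue=((105,150,80),(125,255,255)),red=((0,180,100),(4,255,255)))
boxes=dict(top=(325,200,445,310),scene=(195,215,315,320))
for n in("top","scene"):
    z=np.load(f"{n}1.npz"); c=get_calibration(n); hsv=cv2.cvtColor(z["p"],cv2.COLOR_BGR2HSV)
    for k,(lo,hi) in cols.items():
        for a,(u,v) in blob(hsv,lo,hi,boxes[n]):
            print(n,k,a,round(u,1),round(v,1),"z51",onplane(c,u,v,51).round(1)[:2],"z120",onplane(c,u,v,120).round(1)[:2])
    # green housing outer contour at top rim z=45
    m=cv2.inRange(hsv,(60,90,30),(90,255,200)); x0,y0,x1,y1=boxes[n]
    cs=max(cv2.findContours(m,cv2.RETR_EXTERNAL,cv2.CHAIN_APPROX_NONE)[0],key=lambda q:cv2.contourArea(q) if x0-20<q[:,0,0].mean()<x1+20 and y0-20<q[:,0,1].mean()<y1+20 else 0)
    P=np.array([onplane(c,*q[0],45)[:2] for q in cs],np.float32)
    print(n,"housing",cv2.minEnclosingCircle(P),np.array(cv2.fitEllipse(P)[0]),cv2.fitEllipse(P)[1])
z=np.load("top1.npz"); cv2.imwrite("pics/topcrop.png",cv2.resize(z["p"][180:325,305:465],None,fx=4,fy=4,interpolation=cv2.INTER_CUBIC))
c=get_calibration("top"); print("hub z93",onplane(c,385,252,93).round(1))
```

```text
top orange 130 333.6 263.2 z51 [539.9  23.8] z120 [536.9  25.6]
top orange 100 381.5 283.9 z51 [500.7 -67.2] z120 [500.8 -58.2]
top blue 138 432.6 244.1 z51 [ 576.6 -166.3] z120 [ 570.7 -149.5]
top red 133 421.8 281.8 z51 [ 504.7 -143.9] z120 [ 504.5 -128.8]
top housing ((558.6104736328125, -68.12300872802734), 125.65972137451172) [558.39337158 -66.67328644] (242.54678344726562, 245.55494689941406)
scene orange 29 309.8 223.3 z51 [564.5  96.3] z120 [600.8  65.2]
scene orange 51 236.3 225.9 z51 [454.  -38.7] z120 [499.2 -58.8]
scene orange 71 279.3 234.0 z51 [539.6  22.8] z120 [577.9  -2.3]
scene blue 104 221.7 294.2 z51 [ 577.3 -167.6] z120 [ 612.5 -177.3]
scene red 84 211.0 266.1 z51 [ 504.6 -145.5] z120 [ 545.7 -156.9]
scene housing ((559.94921875, -74.8421401977539), 127.5329818725586) [560.77490234 -73.1938324 ] (226.9029541015625, 229.02078247070312)
hub z93 [558.5 -68.8  93. ]
```

View pics/topcrop.png

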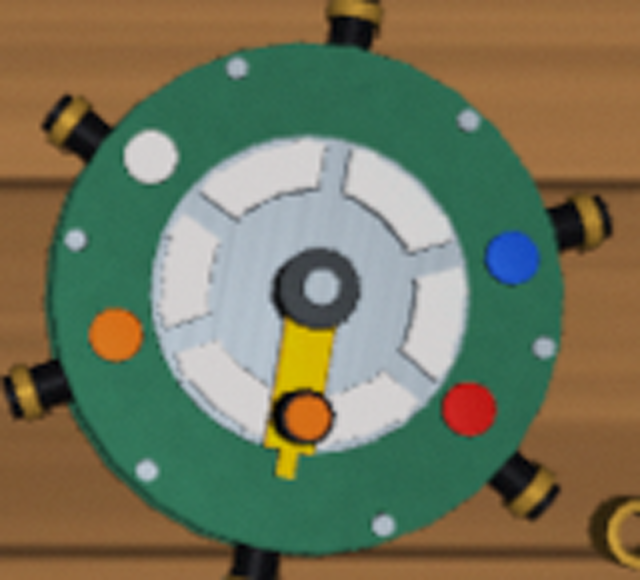

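The slots show up clearly. The one by blue is at crop (435,259), a little counterclockwise of the tag. Next I fit the axis from the ring and get the slot angles.

Run:
```python
from h import *
from scipy.optimize import least_squares
z=np.load("top1.npz"); p=z["p"]; c=get_calibration("top"); g=cv2.cvtColor(p,cv2.COLOR_BGR2GRAY).astype(np.float32)
def samp(x,y,zz=61):
    u,v=proj(c,[x,y,zz]); return cv2.getRectSubPix(g,(1,1),(float(u),float(v)))[0,0]
# plate rim (r76, z 61..45): radial darkest->green edge; use the ring's outer white edge r=71,z=61
def edge(C,a):
    r=np.arange(62,90,.5); s=np.array([samp(C[0]+q*np.cos(a),C[1]+q*np.sin(a)) for q in r]); d=np.diff(s); return r[np.argmin(d)]+.25
C=np.array([558.5,-68.5])
for it in range(3):
    P=[]
    for a in np.radians(np.arange(0,360,4)):
        if abs((np.degrees(a)-170+180)%360-180)<25: continue
        r=edge(C,a); P.append(C+r*np.array([np.cos(a),np.sin(a)]))
    P=np.array(P); f=least_squares(lambda q:np.hypot(*(P-q[:2]).T)-q[2],[*C,74],loss="soft_l1"); C=f.x[:2]; print(f.x.round(2),np.std(f.fun).round(2))
T=np.arange(0,360,1.)
I=np.array([np.mean([samp(C[0]+r*np.cos(a),C[1]+r*np.sin(a)) for r in (54,57,60,63,66)]) for a in np.radians(T)])
low=I<np.median(I)-12
run=[]
for i in range(360):
    if low[i]:
        w=0
        if run and i-run[-1][-1]<=1: run[-1].append(i)
        else: run.append([i])
for q in run: 
    w=np.median(I)-I[q]; print("slot",np.average(q,weights=w).round(1),len(q))
for n,q in dict(knob=(500.2,-58.4),blue=(577,-167),red=(504.7,-144.7),orange=(539.8,23.3)).items():
    d=np.array(q)-C; print(n,np.hypot(*d).round(1),(np.degrees(np.arctan2(d[1],d[0]))%360).round(1))
u,v=np.array(proj(c,[*C,93])); print("hub px",u,v)
```

```text
[559.   -67.12  74.97] 0.44
[559.06 -67.28  74.87] 0.67
[559.08 -67.25  74.89] 0.42
slot 49.6 14
slot 107.2 13
slot 173.9 34
slot 231.9 15
slot 286.5 15
slot 347.0 16
knob 59.5 171.5
blue 101.3 280.2
red 94.6 234.9
orange 92.6 102.0
hub px 384.123421507047 251.70298989650263
```

Units first: shifts go in shares of 62.5 mm and turns go in shares of 120 degrees. So -39 mm is -0.624, 38 mm is 0.608.

```bash
python3 -m jog '0.608 -0.624 0.032 0 85 | 0.608 -0.624 0.032 0 85 | 0.608 -0.624 0.032 0 85 | 0.608 -0.624 0.032 0 85 | 0.608 -0.624 0.032 0 85 | 0.608 -0.624 0.032 0 85 | 0.608 -0.624 0.032 0 85 | 0.608 -0.624 0.032 0 85 | 0.608 -0.624 0.032 0 60 | 0.608 -0.624 0.032 0 60 | 0.608 -0.624 0.032 0 60 | 0.608 -0.624 0.032 0 60' 30
python3 - <<'E'
from h import *
import cv2
s=monitor.observe(); c=get_calibration("wrist"); p,d=read_camera("wrist"); cv2.imwrite("pics/w1.png",p); np.savez("w1.npz",p=p,d=d,R=c["R"],t=c["t"])
R=np.array(c["R"]); print(c["vfov"],c["cx"],c["cy"],(-R.T@c["t"]).round(1),R.round(2).tolist()); print(s["clock"],s["tool_pos"],s["tcp_rot"],s["force"],s["joints"])
E
```

```text
clock: 1.6
tool_pos: [497.9, -54.8, 224.1]
tcp_rot: [180.0, -0.0, 17.9]
force: [1.2, -1.9, -0.0]
grip_width: 60.0
grasp_force: 0.0
65.70646984690485 324.06740084584254 240.89378603301736 [572.2 -31.9 350.7] [[0.31, -0.95, 0.0], [-0.91, -0.29, 0.3], [-0.29, -0.09, -0.95]]
1.6 [497.94852385 -54.82350467 224.14055583] [ 1.79994666e+02 -3.35851772e-03  1.79255590e+01] [ 1.15680646 -1.8828442  -0.04693288] [-9.19889619e+00 -1.50780893e+01  1.05376816e+02 -3.21606906e-03
  8.96958523e+01  6.28755619e+01]
```

View pics/w1.png

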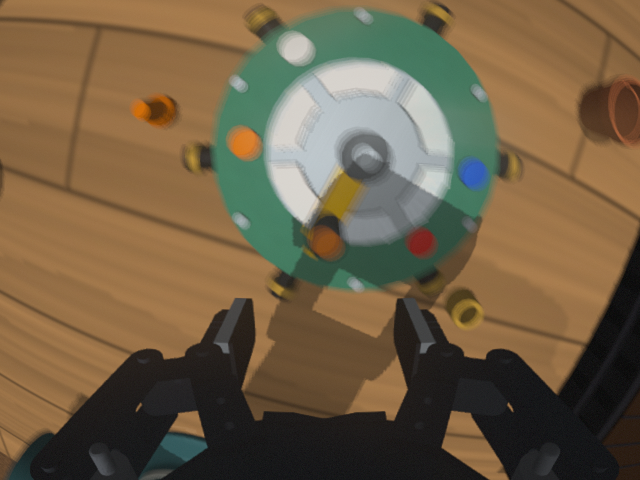

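The wrist view is blurred because the arm was still settling. It shows the knob at (327,240), hub (366,155) and blue tag (473,173). I'll settle and measure from this view too.

```bash
cat >> h.py <<'E'
def wproj(c,X):
    f=240/np.tan(np.radians(c["vfov"]/2)); p=np.array(c["R"])@np.array(X,float)+np.array(c["t"])
    th=np.arctan2(np.hypot(p[0],p[1]),p[2]); k=f*th/np.hypot(p[0],p[1]); return c["cx"]+k*p[0],c["cy"]+k*p[1]
def wplane(c,u,v,z):
    f=240/np.tan(np.radians(c["vfov"]/2)); x,y=u-c["cx"],v-c["cy"]; r=np.hypot(x,y); th=r/f
    d=np.array(c["R"]).T@np.array([np.sin(th)*x/r,np.sin(th)*y/r,np.cos(th)]); o=-np.array(c["R"]).T@np.array(c["t"]); return o+d*(z-o[2])/d[2]
E
python3 -m jog '0 0 0 0 60 | 0 0 0 0 60' >/dev/null
cat > m.py <<'E'
from h import *
from scipy.optimize import least_squares
def fitaxis(g,c,pr,C,zr,rr,skip):
    for it in range(4):
        P=[]
        for a in np.radians(np.arange(0,360,4)):
            if abs((np.degrees(a)-skip+180)%360-180)<30: continue
            r=np.arange(70,83,.5); s=[cv2.getRectSubPix(g,(1,1),tuple(map(float,pr(c,[C[0]+q*np.cos(a),C[1]+q*np.sin(a),zr]))))[0,0] for q in r]
            P.append(C+(r[np.argmin(np.diff(s))]+.25)*np.array([np.cos(a),np.sin(a)]))
        P=np.array(P); f=least_squares(lambda q:np.hypot(*(P-q[:2]).T)-q[2],[*C,rr],loss="soft_l1"); C=f.x[:2]
    return f.x,np.std(f.fun)
def slots(g,c,pr,C):
    T=np.arange(0,360,.5); I=np.array([np.mean([cv2.getRectSubPix(g,(1,1),tuple(map(float,pr(c,[C[0]+r*np.cos(a),C[1]+r*np.sin(a),61]))))[0,0] for r in (54,57,60,63,66)]) for a in np.radians(T)])
    B=cv2.blur(I[:,None].astype(np.float32),(1,1))[:,0]; loc=np.array([np.percentile(np.take(I,range(i-40,i+41),mode="wrap"),70) for i in range(720)])
    low=I<loc-15; run=[]
    for i in np.where(low)[0]:
        if run and i-run[-1][-1]<=2: run[-1].append(i)
        else: run.append([i])
    return [(round(float((T[q[0]]+T[q[-1]])/2),1),round(len(q)/2,1)) for q in run if len(q)>6]
E
python3 - <<'E'
from m import *
c=get_calibration("wrist"); s=monitor.observe(); p,d=read_camera("wrist"); cv2.imwrite("pics/w2.png",p)
gg=lambda p:cv2.cvtColor(p,cv2.COLOR_BGR2GRAY).astype(np.float32)
print(s["tool_pos"],s["force"])
t=np.load("top1.npz")["p"]
for n,pic,cc,pr in(("top",t,get_calibration("top"),proj),("wrist",p,c,wproj)):
    for zr in(47,):
        x,e=fitaxis(gg(pic),cc,pr,np.array([559.5,-69.]),zr,76,169); print(n,x.round(2),e.round(2),slots(gg(pic),cc,pr,x[:2]))
hsv=cv2.cvtColor(p,cv2.COLOR_BGR2HSV); 
for nm,lo,hi in(("orange",(4,150,60),(17,255,255)),("blue",(105,150,60),(125,255,255)),("red",(0,180,60),(3,255,255))):
    n,_,st,ct=cv2.connectedComponentsWithStats(cv2.inRange(hsv,lo,hi))
    for i in range(1,n):
        if st[i,4]>200 and ct[i][1]<280: print(nm,st[i,4],ct[i].round(1),wplane(c,*ct[i],120).round(1),wplane(c,*ct[i],51).round(1))
E
```

```text
[497.26781474 -57.24215479 224.19594555] [-0.98317165  0.12364835 -0.65503165]
top [560.   -69.03  76.14] 0.45 [(52.2, 14.0), (108.2, 13.0), (163.5, 12.5), (185.8, 10.0), (229.5, 14.5), (285.5, 14.5), (349.0, 15.5)]
wrist [558.84 -71.51  77.08] 0.34 [(53.0, 13.5), (110.8, 10.0), (170.5, 29.5), (229.0, 12.5), (256.8, 9.0), (285.0, 13.5), (349.5, 13.5)]
orange 1808 [622.1 109.3] [ 674. -244.  120.] [ 704.6 -306.7   51. ]
orange 1115 [156.9 111.7] [552.2  73.3 120. ] [546.4 105.6  51. ]
orange 720 [245.4 144.4] [546.6   8.8 120. ] [539.2  21.7  51. ]
orange 659 [327.4 245.1] [499.5 -60.2 120. ] [477.9 -67.9  51. ]
blue 601 [474.5 175. ] [ 575.2 -137.5  120. ] [ 576.3 -168.3   51. ]
red 543 [422.2 244. ] [ 519.6 -120.4  120. ] [ 504.1 -146.1   51. ]
```

View pics/w2.png

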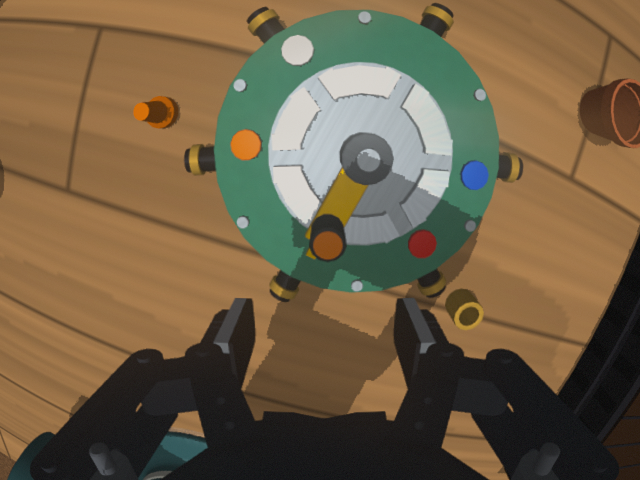

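Both views agree: axis about (559.5,-70), start about 169.2°, blue slot about 285.3° (counterclockwise of the tag at 280°), so the swing is about +116°. I'll set the jaws to close tangentially over the knob at about (500,-59), then descend.

In the tool's units: 20 mm is 0.32, 2.5 mm is 0.04, 9.7 degrees / 120 = 0.0808.

```bash
python3 -m jog '0.032 0.04 0.16 0.0808 45 | 0 0 0.32 0.0808 45 | 0 0 0.32 0.0808 45 | 0 0 0.32 0 45 | 0 0 0.16 0 45 | 0 0 0 0 45 | 0 0 0 0 45' 30
python3 - <<'E'
from m import *
c=get_calibration("wrist"); p,d=read_camera("wrist"); cv2.imwrite("pics/w3.png",p)
s=monitor.observe(); T=np.array(s["tool_pos"]); yaw=np.radians(s["tcp_rot"][2])
hsv=cv2.cvtColor(p,cv2.COLOR_BGR2HSV); n,_,st,ct=cv2.connectedComponentsWithStats(cv2.inRange(hsv,(4,150,50),(17,255,255)))
for i in range(1,n):
    if st[i,4]>200:
        k=wplane(c,*ct[i],120); D=k-T; print(st[i,4],ct[i].round(1),k.round(1),"tool dx,dy",np.round([D[0]*np.cos(yaw)+D[1]*np.sin(yaw),D[0]*np.sin(yaw)-D[1]*np.cos(yaw)],1))
print(T,s["tcp_rot"],s["force"])
E
```

```text
clock: 2.82
tool_pos: [500.5, -58.5, 145.1]
tcp_rot: [-180.0, -0.1, -11.1]
force: [0.3, -0.7, -0.3]
grip_width: 44.7
grasp_force: 0.0
1088 [187.9 219.6] [551.   -8.5 120. ] tool dx,dy [ 39.9 -58.8]
1674 [ 94.3 230. ] [556.9  43.3 120. ] tool dx,dy [  35.6 -110.7]
1271 [324.8 305.3] [499.4 -59.7 120. ] tool dx,dy [-1.   1.5]
[500.58887685 -58.47006613 145.13154913] [-1.79999024e+02 -6.49516818e-02 -1.11268288e+01] [-0.45644555  1.0965128   0.27868805]
```

View pics/w3.png

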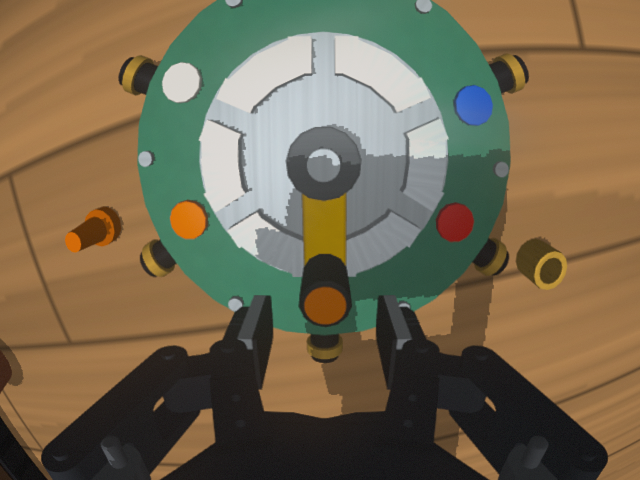

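The view shows the knob at (325,305), centred between the pad edges at about 271 and 379. The arm points straight up the picture, so the jaws are tangential. Descend and close gently in steps.

In the tool's units: 15 mm is 0.24, 14 mm is 0.224.

```bash
python3 -m jog '-0.0048 0.0096 0.24 0 45 | 0 0 0.224 0 45 | 0 0 0.16 0 45 | 0 0 0 0 32 | 0 0 0 0 32 | 0 0 0 0 28 | 0 0 0 0 28' 20; python3 -m jog '0 0 0 0 24 | 0 0 0 0 24 | 0 0 0 0 24' 20
```

```text
clock: 3.75
tool_pos: [500.0, -59.0, 105.6]
tcp_rot: [-180.0, -0.0, -11.2]
force: [-0.2, 0.0, -0.2]
grip_width: 28.0
grasp_force: 0.0
clock: 4.12
tool_pos: [500.0, -58.9, 105.6]
tcp_rot: [-180.0, -0.0, -11.2]
force: [-0.7, 1.9, 4.1]
grip_width: 24.3
grasp_force: 19.1
```

In the tool's units: -4 mm is -0.064, -3.5 mm is -0.056.

```bash
python3 -m jog '0 0 0 0 20 | 0 0 0 0 20' 45; python3 -m jog '0 0 -0.048 0 20 | 0 0 -0.048 0 20 | 0 0 -0.064 0 20 | 0 0 -0.056 0 20 | 0 0 0 0 20 | 0 0 0 0 20'
```

```text
clock: 4.38
tool_pos: [500.0, -58.9, 105.7]
tcp_rot: [-180.0, -0.0, -11.2]
force: [0.0, 2.7, 5.8]
grip_width: 23.7
grasp_force: 43.8
clock: 5.12
tool_pos: [499.8, -58.9, 118.7]
tcp_rot: [-180.0, 0.0, -11.2]
force: [3.9, 3.1, -8.0]
grip_width: 23.8
grasp_force: 44.5
```

Lifted 13 mm and the spring force reads 8 N, as expected. Now swing counterclockwise in 10° steps.

In the tool's units: 10.42 mm is 0.1667, 0.91 mm is 0.0146, -10 degrees / 120 = -0.0833.

```bash
python3 -m jog '0.0146 0.1667 0 -0.0833 20 | 0.0146 0.1667 0 -0.0833 20 | 0.0146 0.1667 0 -0.0833 20 | 0 0 0 0 20 | 0 0 0 0 20'
```

```text
clock: 5.75
tool_pos: [502.3, -90.3, 118.9]
tcp_rot: [179.9, -0.0, 18.8]
force: [9.0, -1.6, -7.9]
grip_width: 23.7
grasp_force: 44.7
```

In the tool's units: 10.4 mm is 0.1664, 1.3 mm is 0.0208, -10 degrees / 120 = -0.0833.

```bash
python3 -m jog '0.0208 0.1664 0 -0.0833 20 | 0.0176 0.1664 0 -0.0833 20 | 0.0146 0.1664 0 -0.0833 20 | 0 0 0 0 20 | 0 0 0 0 20'
```

```text
clock: 6.38
tool_pos: [520.0, -115.4, 118.6]
tcp_rot: [180.0, -0.0, 48.8]
force: [6.6, 3.0, -8.0]
grip_width: 24.0
grasp_force: 45.0
```

In the tool's units: 10.4 mm is 0.1664, 0.91 mm is 0.0146, -10 degrees / 120 = -0.0833.

```bash
python3 -m jog '0.0146 0.1664 0 -0.0833 20 | 0.0146 0.1664 0 -0.0833 20 | 0.0146 0.1664 0 -0.0833 20 | 0 0 0 0 20 | 0 0 0 0 20'
```

```text
clock: 7.0
tool_pos: [547.5, -128.6, 118.3]
tcp_rot: [-180.0, -0.1, 78.8]
force: [4.2, 6.5, -7.7]
grip_width: 23.9
grasp_force: 45.3
```

In the tool's units: 10.4 mm is 0.1664, 0.04 mm is 0.0006, -10 degrees / 120 = -0.0833.

```bash
python3 -m jog '0.0192 0.1664 0 -0.0833 20 | 0.0176 0.1664 0 -0.0833 20 | 0.0006 0.0336 0 -0.0167 20 | 0 0 0.024 0 20 | 0 0 0.024 0 20 | 0 0 0 0 20 | 0 0 0 0 20'
python3 - <<'E'
from h import *
s=monitor.observe(); print(s["tool_pos"],s["force"],s["wrist_torque"])
P=np.array([(499.8,-58.9),(502.3,-90.3),(520,-115.4),(547.5,-128.6),s["tool_pos"][:2]])
from scipy.optimize import least_squares
f=least_squares(lambda q:np.hypot(*(P-q).T)-60,[559.5,-70]); print(f.x,f.fun)
for C in (f.x,(559.5,-70)):print(np.degrees(np.arctan2(*(P[[0,-1]]-C).T[::-1]))%360)
E
```

```text
clock: 7.88
tool_pos: [569.8, -128.5, 115.3]
tcp_rot: [-179.9, -0.1, 100.7]
force: [-2.3, 5.1, -8.0]
grip_width: 23.7
grasp_force: 45.5
[ 569.80410772 -128.48401594  115.29454533] [-2.29605043  5.07128839 -7.97503697] [0.8617955  0.41309842 0.00876518]
[558.727509   -69.60571736] [-0.10789951  0.1025549  -0.02553647  0.05316264 -0.08885677]
[169.70303642 280.65435669]
[169.46728818 279.99220653]
```

```bash
python3 -m jog '0 0 0 0 26 | 0 0 0 0 26.5 | 0 0 0 0 26.5 | 0 0 0 0 26.5' 20
cat > k.py <<'E'
from h import *
import sys
c=get_calibration("wrist"); s=monitor.observe(); p,d=read_camera("wrist")
if len(sys.argv)>1: cv2.imwrite(sys.argv[1],p)
hsv=cv2.cvtColor(p,cv2.COLOR_BGR2HSV); n,L,st,ct=cv2.connectedComponentsWithStats(cv2.inRange(hsv,(4,140,40),(17,255,255)))
i=min((i for i in range(1,n) if st[i,4]>300),key=lambda i:abs(ct[i][0]-324)+abs(ct[i][1]-310))
dep=np.median(d[(L==i)&(d>0)]); print("disc",st[i,4],ct[i].round(1),"depth",dep.round(1))
# height from depth on the optical axis
u,v=ct[i]; a=wplane(c,u,v,100); o=-np.array(c["R"]).T@np.array(c["t"]); D=a-o; zc=np.array(c["R"])[2]@D; X=o+D*dep/zc; print("disc world",X.round(1),"tcp",np.round(s["tool_pos"],1),"F",np.round(s["force"],1))
E
python3 k.py pics/w4.png
```

```text
clock: 8.38
tool_pos: [570.6, -128.9, 116.1]
tcp_rot: [180.0, 0.0, 100.8]
force: [-0.0, -0.9, 1.2]
grip_width: 26.4
grasp_force: 0.2
disc 1888 [321.9 349.3] depth 130.0
disc world [ 569.8 -129.1  130.7] tcp [ 570.6 -128.9  116.1] F [-0.  -0.9  1.2]
```

View pics/w4.png

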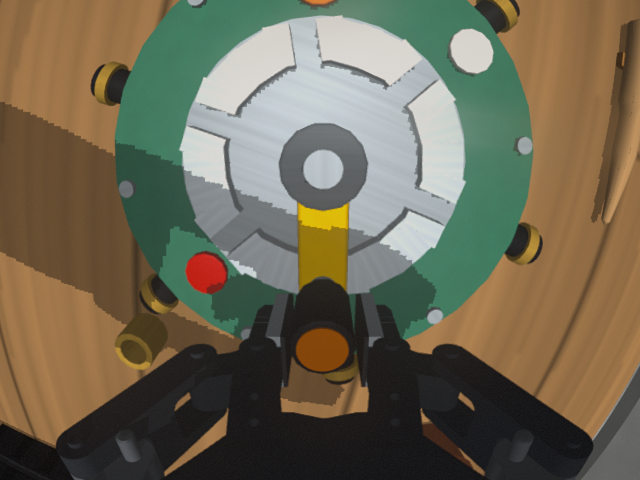

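The pin rests on the ring: the disc at (322,349) is about 9–10 mm above home and the pads are loose around the knob. Next I push it gently counterclockwise in small steps, so the spring can drop the pin by itself.

In the tool's units: 1 mm is 0.016, -1 degrees / 120 = -0.0083.

```bash
python3 -m jog '0 0.016 0 -0.0083 26.5 | 0 0.016 0 -0.0083 26.5 | 0 0.016 0 -0.0083 26.5 | 0 0 0 0 26.5 | 0 0 0 0 26.5'; python3 k.py
```

```text
clock: 9.05
tool_pos: [572.9, -128.3, 115.6]
tcp_rot: [-179.9, -0.0, 103.9]
force: [-5.9, -1.3, 0.9]
grip_width: 26.2
grasp_force: 2.8
disc 1878 [320.1 349.5] depth 130.0
disc world [ 571.5 -128.8  130.1] tcp [ 572.9 -128.3  115.6] F [-5.9 -1.3  0.9]
```

In the tool's units: 0.7 mm is 0.0112, -0.7 degrees / 120 = -0.0058.

```bash
python3 -m jog '0 0.0112 0 -0.0058 26.5 | 0 0 0 0 26.5 | 0 0 0 0 26.5'; python3 k.py
```

```text
clock: 9.48
tool_pos: [574.0, -127.9, 115.6]
tcp_rot: [-180.0, -0.0, 104.5]
force: [-1.6, -0.5, -1.2]
grip_width: 26.6
grasp_force: 1.1
disc 1742 [321.2 337.5] depth 138.0
disc world [ 572.9 -128.5  121.9] tcp [ 574.  -127.9  115.6] F [-1.6 -0.5 -1.2]
```

In the tool's units: 0.7 mm is 0.0112, -0.7 degrees / 120 = -0.0058.

```bash
python3 -m jog '0 0.0112 0 -0.0058 26.5 | 0 0 0 0 26.5 | 0 0 0 0 26.5'; python3 k.py
```

```text
clock: 9.9
tool_pos: [574.7, -127.8, 115.7]
tcp_rot: [-180.0, -0.0, 105.2]
force: [-2.9, -0.7, -3.4]
grip_width: 26.7
grasp_force: 1.5
disc 1742 [320.9 337.3] depth 138.1
disc world [ 573.4 -128.4  121.9] tcp [ 574.7 -127.8  115.7] F [-2.9 -0.7 -3.4]
```

It dropped by about 8 to 9 mm. I'll back off the side contact, open up so nothing holds the knob, and check that the pin is fully home.

In the tool's units: -1.2 mm is -0.0192.

```bash
python3 -m jog '0 -0.0192 0 0 30 | 0 0 0 0 34 | 0 0 0 0 34 | 0 0 0 0 34'; python3 k.py; python3 -m jog '0 0 -0.24 0 36 | 0 0 -0.4 0 40 | 0 0 -0.48 0 45 | 0 0 -0.48 0 45 | 0 0 0 0 45 | 0 0 0 0 45'; python3 k.py pics/w5.png
python3 - <<'E'
from h import *
c=get_calibration("top"); p,d=read_camera("top"); cv2.imwrite("pics/t2.png",p)
E
```

```text
clock: 10.45
tool_pos: [573.7, -128.1, 115.9]
tcp_rot: [180.0, 0.0, 105.2]
force: [-0.2, 0.2, -0.9]
grip_width: 33.8
grasp_force: 0.0
disc 1727 [323.5 337. ] depth 138.3
disc world [ 573.4 -128.4  121.9] tcp [ 573.7 -128.1  115.9] F [-0.2  0.2 -0.9]
clock: 11.25
tool_pos: [573.5, -128.0, 215.9]
tcp_rot: [180.0, 0.0, 105.2]
force: [-0.0, -0.1, -0.7]
grip_width: 45.0
grasp_force: 0.0
disc 699 [323.9 251.2] depth 233.6
disc world [ 573.5 -128.8  121.8] tcp [ 573.5 -128.   215.9] F [-0.  -0.1 -0.7]
```

View pics/w5.png

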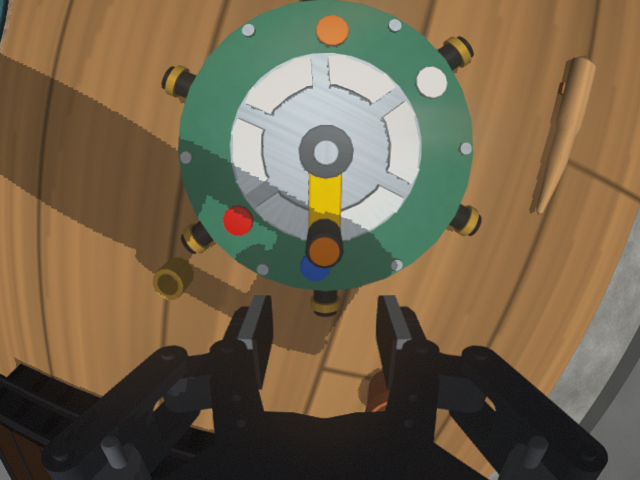

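The arm now points at the slot and its outlet stub, with the blue tag just to one side at (316,265). I'll check the knob height against the hub top (93 mm) and the initial depth picture.

Run:
```python
from h import *
c=get_calibration("wrist"); p,d=read_camera("wrist")
def z(c,d,u,v,fn,w=3):
    q=d[v-w:v+w+1,u-w:u+w+1]; dep=np.median(q[q>0]); a=fn(c,u+.01,v,0); o=-np.array(c["R"]).T@np.array(c["t"]); D=a-o; return (o+D*dep/(np.array(c["R"])[2]@D)).round(1)
for n,u,v in(("disc",324,251),("hub",326,152),("ring",300,88),("ring",400,150),("housing",280,50)): print(n,z(c,d,u,v,wplane))
w=np.load("w1.npz"); c1=dict(c,R=w["R"],t=w["t"])
for n,u,v in(("disc0",327,240),("hub0",366,155),("ring0",290,185),("housing0",235,190)): print(n,z(c1,w["d"],u,v,wplane))
ct=get_calibration("top"); tp,td=read_camera("top"); t0=np.load("top1.npz")["d"]
print("top0 disc",z(ct,t0,381,284,onplane,1),"hub",z(ct,t0,384,252,onplane,2)); 
m=cv2.absdiff(tp,np.load("top1.npz")["p"]).max(2); 
hsv=cv2.cvtColor(tp,cv2.COLOR_BGR2HSV); mm=cv2.inRange(hsv,(5,150,80),(17,255,255)); mm[:, :405]=0; mm[:,445:]=0; mm[:200]=0; mm[310:]=0; ys,xs=np.nonzero(mm); print(len(xs))
if len(xs): print(xs.mean(),ys.mean(),onplane(ct,xs.mean(),ys.mean(),120).round(1))
```

```text
disc [ 573.1 -128.3  121.9]
hub [558.8 -70.5  94. ]
ring [528.3 -30.9  61.6]
ring [612.9 -55.6  61.9]
housing [503.6  -3.3  46. ]
disc0 [504.  -56.2 121.9]
hub0 [562.4 -65.9  93.5]
ring0 [520.3 -20.9  61.7]
housing0 [499.7  23.4  45.9]
top0 disc [500.5 -57.1 121.6] hub [558.5 -67.   93.4]
4
443.5 308.0 [ 459.1 -165.6  120. ]
```

The disc is at 121.9 mm now, the same as at the start with the pin home, and nothing is touching it. Handing in.

```bash
python3 -c "
from station import bot
print(bot.sign_off())"
```

```text
the job is handed in; nothing more can be done
None
```

The selector is on the blue-tagged outlet with its pin fully home, swung about 115° counterclockwise (the shorter way), and the gripper is clear, handed in at about 11 s.

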